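# Slide the guide plate home over the pin of a lure-drilling jig

## Robot

A 6-joint arm with a two-finger parallel gripper is mounted at the origin on the work surface. World frame = base frame: x ahead of the robot, y to its left, z up, the work surface at z = 0. Lengths are in m, angles in rad, forces in N, time in s.
With the tool pointing down it reaches from about 0.25 to 0.725 m from the base axis. Payload 4 kg.
Tool frame: the origin (TCP) lies midway between the tips of the shut fingers; the grasp point (between the pads) lies 19 mm behind it; z points along the fingers, y is the direction in which the jaws open and shut (so a half turn about z gives the same grasp; the last joint's range is limited). The gripper opens to 85 mm and grips with 20 to 120 N. Pads are 22 mm wide; open, the fingers measure 114 mm over their backs; the gripper's body (76 mm by 85 mm) begins 54 mm behind the grasp point. The pads swing forward as they close: fully open they stand 13 mm farther back than shut.
Start: joints at [1.31, 0.241, 0.005, 1.335, 0, 1.571], TCP at [0.129, 0.483, 0.231] pointing down, gripper open.
Joint ranges: [-2.72, 2.72], [-1.05, 1.87], [-1.09, 1.28], [-1.99, 2.15], [-1.42, 1.44], [-3.14, 3.14]. Speed limits (rad/s): [2.79, 2.79, 3.14, 3.14, 3.14, 3.14].

## Interface

Orientations are given as a unit quaternion [x, y, z, w].
In Python, from workcell import bot, vision gives the robot as it stands. The module is installed in compiled form; this text tells all that it offers.
- The arm moves only by the tool send_rows, never from a script. Its argument "targets" is a list that holds one entry, the list of rows, each a list of 5 numbers: the shift along the world's x, y, z in cm, then the turn about the world's z in rad, then the finger opening in cm, from 0 to 8.54. A call has 1 to 12 rows; each row is the pose to reach, as a shift and turn from the pose commanded when the call began; what a row does not reach only later rows make up. A row lasts 1/8 s, in which the tool goes at most 62.5 mm and 10.7 degrees, less where a joint would pass 70% of its speed; a pose out of reach is approached as far as the arm can. A call with a gripper value outside its range is refused whole. The fingers move at their own pace and stop on an object; the grip force is fixed at half the most. Time passes only in rows, so rows that repeat a pose let the fingers close. It gives the time, the measured TCP pose, the force and the opening at its end, in the units of the state.
- bot.get_obs(): the state, without advancing time (a new reading comes with each control period).
- vision.camera(name): name is "scene" or "top" or "wrist"; returns the picture (480x640x3 uint8, red, green, blue); there is no depth.
- vision.get_calibration(name): a dict with "vertical_fov" (degrees; the focal length in pixels is half the picture's height over the tangent of half this angle, whatever the lens; pixels are square), "cx", "cy" (the principal point, pixels), "rvec" (rotation vector, rad) and "tvec" (3), from world to camera coordinates, as OpenCV has them; the wrist camera has in their place "T_tool_cam" (4x4, takes a point from camera to tool coordinates, whose origin is the TCP and whose axes are the flange's). Camera axes: x right, y down, z forward; pixel columns grow to the right and rows downward; lengths in m; the calibration is good to about 2 mm. A picture is of the moment at which its call begins: read the wrist's pose just before it. get_calibration takes no time and is no camera call.
- bot.job_done(): hands the job in, once; it reports no verdict.
Trained networks look in the newest picture that a camera, given by its name, has taken for a name from the list of things; names that differ only in an ending like _2 or _b are one class to them, and where a whole thing is asked for, a point or a joint stands for the part that bears it (a point fixed in the world has none). Each returns a list of dicts, best first, with "score" (0 to 1); they miss things now and then, are a little off and sometimes report something else, mostly with a low value. They report only what shows in the picture. A call takes as long as a camera call.
- vision.boxes_of(target, camera): "uv" ([column, row] in pixels, amid what is visible of it).
The state is a dict: "clock": time; "joint_pos": joint angles; "joint_vel": joint speeds; "tau": joint torques, N m; "eef_pos": TCP position; "tool_rot": TCP orientation; "ft_force": force on the tool from outside, world axes, zero at the start; "ft_torque": the same for the moment, N m; "grip_width": finger opening in m.
Only numpy, scipy, OpenCV 4.12 (cv2) and the standard library are available. Lean on these libraries where they do the work, as an engineer would, in place of code of your own. Each camera call takes 0.05 s, during which the arm holds its last target.

## Task

A lure body is loaded in the drilling jig. Without picking it up, slide the steel guide plate along the jig's deck and out over the lure until its big hole comes over the brass pin and the whole plate drops down flat on the lower seat. Leave everything else on the bench as it stands.

Things in the scene. Friction and masses are not known exactly. Their poses are not given: they have to be found in the camera images.
- jig: Wooden lure-drilling jig, 326 x 122 x 40 mm, screwed down. Origin: on its brass pin's axis at bench level; x is the way the plate slides home, z up. Raised deck (top 40 mm above bench) from x = -230 to -88.5 mm, then a square step down to the seat (34 mm) up to x = 80 mm; both y = -48 to 74 mm. Orange lure body crosswise at x = 36 mm in a cradle 25 mm wide, top just below the seat.
- pin_tip (a point): Top of the fixed upright brass pin of the jig: 10 mm in diameter, bevelled tip, standing 5 mm out of the seat, so the tip is 1 mm below deck level and the plate can slide over it. Axes as the jig's.
- deck_edge (a point): Middle (in line with the pin) of the deck's end edge, at deck level, where the 6 mm step down to the seat is. Axes as the jig's: the edge runs along y.
- fence_face (a point): Point on the top edge of the guiding face of the straight aluminium fence, half-way along it. Axes as the jig's: the fence runs along x from 105 mm before to 105 mm past this point, on the -y side of the deck, face looking to +y, 32.5 mm from the pin's line, top 12 mm above the deck. With the plate's -y edge along it, the hole is in line with the pin within 1 mm.
- guide_plate: Loose T-shaped steel plate, 6 mm thick, 0.30 to 0.54 kg, lying on the deck. Origin: axis of its 16 mm through-hole, underside; x to its nose, z up. Tail x = -86 to -16 mm, 64 mm wide; tongue x = -16 to 60 mm, 32 mm wide. Balances 37 mm behind the hole. Home: x along the jig's x, hole round the pin (3 mm play all round), tail 2.5 mm clear of the step, top flush with the deck.
- push_bar (a point): Centre of the back face of the red upright push bar at the tail of the guide plate, 18 mm above the plate's underside. The bar is 8 mm thick, 50 mm wide and its top is 30 mm above the underside; its back face is flush with the tail's end, 86 mm behind the hole. Axes as the plate's; the face looks to -x. Push here to slide the plate: it takes about 2 to 7 N.
- jar: Bystander: empty glass jar, 58 mm in diameter, 68 mm tall, standing upright; origin at the centre of its underside, z up.
- pin_vice: Bystander: aluminium pin vice, 122 mm long with its bit, 12 mm thick, lying on the green mat; origin mid-length at its underside.
- pliers: Bystander: chrome pliers, 170 mm long, 12 mm thick, lying on the green mat; origin at the joint, underside.
- tile: Bystander: blue silicone tile, 100 x 100 x 6 mm, beyond the jig; origin at the centre of its underside.
- spare_lure: Bystander: yellow lure body, 85 mm long, 20 mm thick, lying on the blue tile; origin mid-length at its underside.
- tackle_box: Open grey tackle-box with its lid flipped up and three stepped trays, about 360 mm wide and 320 mm tall, standing at the robot's left (it does not move); origin at the centre of the underside of its lower box; its front looks along its -x axis.

How it is judged:
By the outcome, as a careful person would: the job done as asked, in the order asked, and still so for the second after the job is handed in, with the robot touching nothing.
It also fails if it takes over 58 s, if anything falls off the work surface, if the arm or the gripper's body presses on something with over 40 N, if the wrist force passes 120 N, or if a joint passes its speed limit or range.

## Working session

There is one attempt and no reset: what is moved stays moved. The work goes in short steps, Python scripts to look and compute and a tool call to move; the robot and the scene stay as the last step left them, time stands still between calls to the robot, and variables do not carry over. Pictures are saved under pics/ and viewed, and the job is handed in when it is done.

Besides the shell and the picture viewer there is one more tool, called after "Emit:" as name(argument=value, ...) on one line, values as JSON. send_rows: Moves the arm, as the interface text tells. Its arguments: {"type":"object","properties":{"targets":{"type":"array"}},"required":["targets"]}

```bash
mkdir -p pics
python3 - <<'E'
from workcell import bot, vision
import cv2
o=bot.get_obs(); print(o)
for c in ["scene","top","wrist"]:
    im=vision.camera(c); cv2.imwrite(f"pics/{c}0.png",im[:,:,::-1]); print(c,vision.get_calibration(c))
    for n in ["guide_plate","push_bar","pin_tip","deck_edge","fence_face","jig"]:
        print(n,vision.boxes_of(n,c)[:2])
print(bot.get_obs()["clock"])
E
```

```text
{'clock': 0.0, 'joint_pos': array([1.31004368e+00, 2.41426506e-01, 3.72796015e-03, 1.33520096e+00,
       1.58865460e-05, 1.57080549e+00]), 'joint_vel': array([ 7.92013276e-04, -7.31470893e-04, -1.93419830e-03,  1.31467698e-03,
       -4.45278938e-05,  1.46426539e-03]), 'tau': array([-9.76553274e-04, -3.72316039e+01,  2.52408582e+01,  1.68519525e-02,
       -1.57687555e-05,  8.42761295e-06]), 'eef_pos': array([0.12873654, 0.48248954, 0.23040763]), 'tool_rot': array([ 1.30011760e-01,  9.91511894e-01, -1.04163092e-03, -1.44585143e-04]), 'ft_force': array([ 1.04701482, -0.09954952,  0.25478202]), 'ft_torque': array([ 0.03166539,  0.00978829, -0.00256755]), 'grip_width': 0.08569007297951668}
scene {'vertical_fov': 55.74392144371058, 'cx': 317.0685267788454, 'cy': 242.41715958694076, 'rvec': array([ 2.05631108,  0.86724898, -0.43490597]), 'tvec': array([-0.36746858, -0.18409338,  1.54722187])}
guide_plate [{'uv': [286.5, 274.0], 'score': 0.96}]
push_bar [{'uv': [287.4, 275.2], 'score': 0.77}]
pin_tip [{'uv': [299.4, 274.8], 'score': 0.94}]
deck_edge []
fence_face [{'uv': [301.1, 276.9], '
[... 573 characters left out ...]
9}]
fence_face [{'uv': [318.9, 250.7], 'score': 0.85}]
jig [{'uv': [320.3, 253.3], 'score': 0.56}, {'uv': [335.7, 167.6], 'score': 0.35}]
wrist {'vertical_fov': 68.35406901155613, 'cx': 321.0840939465606, 'cy': 235.60005994944325, 'T_tool_cam': array([[ 5.36396035e-04, -9.45662390e-01, -3.25149746e-01,
         8.46950995e-02],
       [ 9.99999352e-01,  8.33665069e-04, -7.74935292e-04,
         5.03340391e-05],
       [ 1.00389315e-03, -3.25149120e-01,  9.45662224e-01,
        -1.43319083e-01],
       [ 0.00000000e+00,  0.00000000e+00,  0.00000000e+00,
         1.00000000e+00]])}
guide_plate [{'uv': [332.5, 357.7], 'score': 0.37}]
push_bar []
pin_tip []
deck_edge []
fence_face []
jig []
1.05
```

View pics/top0.png

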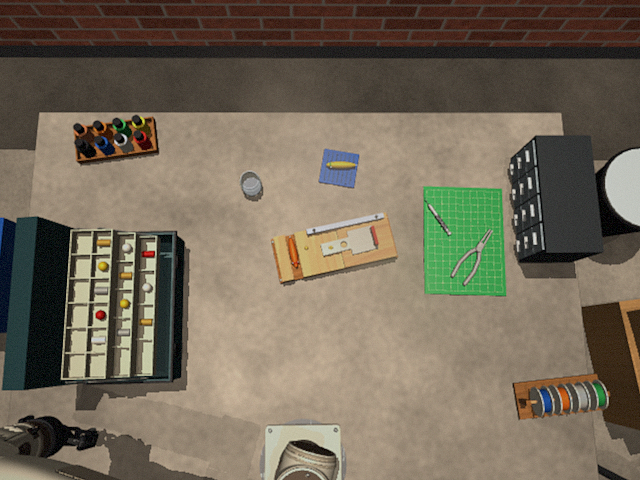

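View pics/scene0.png

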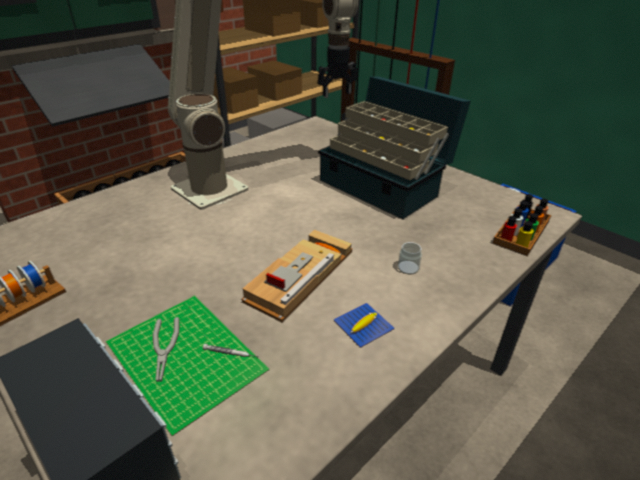

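Run:
```python
import cv2
im=cv2.imread('pics/top0.png'); cv2.imwrite('pics/top0z.png',cv2.resize(im[160:310,220:420],None,fx=4,fy=4,interpolation=cv2.INTER_CUBIC))
im=cv2.imread('pics/scene0.png'); cv2.imwrite('pics/scene0z.png',cv2.resize(im[200:350,200:400],None,fx=4,fy=4,interpolation=cv2.INTER_CUBIC))
```

```text
(no output)
```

View pics/top0z.png

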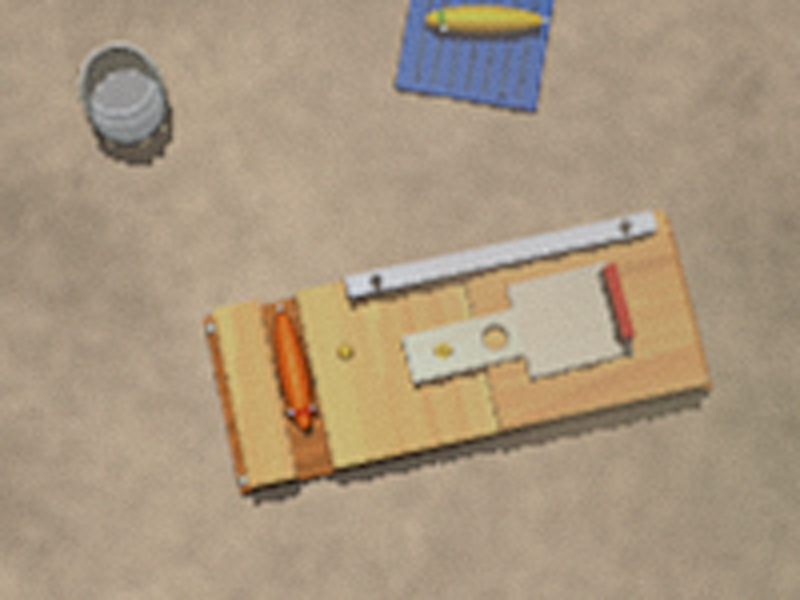

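View pics/scene0z.png

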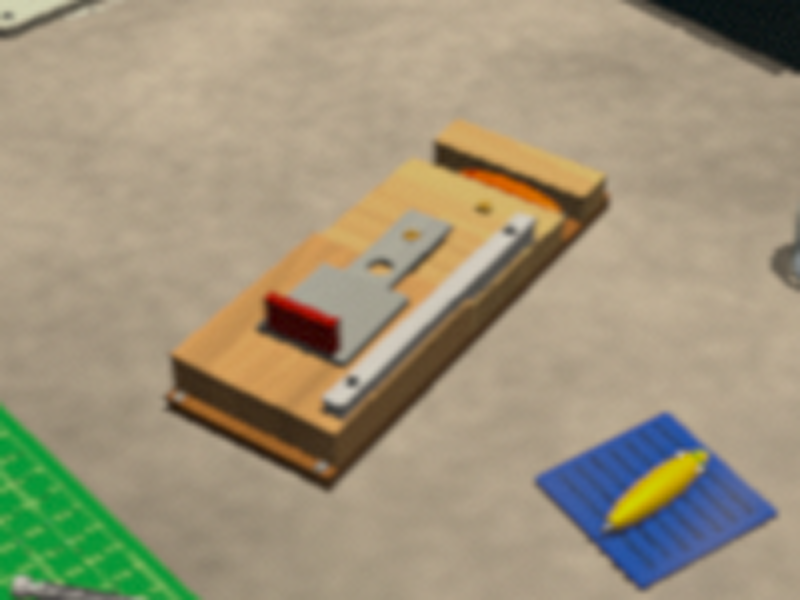

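```bash
cat > h.py <<'E'
import numpy as np, cv2
from workcell import bot, vision
from scipy.spatial.transform import Rotation as R
def cam(name,obs=None):
    c=vision.get_calibration(name); f=240/np.tan(np.radians(c['vertical_fov']/2))
    K=np.array([[f,0,c['cx']],[0,f,c['cy']],[0,0,1]])
    if name=='wrist':
        T=np.eye(4);T[:3,:3]=R.from_quat(obs['tool_rot']).as_matrix();T[:3,3]=obs['eef_pos']
        M=np.linalg.inv(T@c['T_tool_cam'])
        return K,M[:3,:3],M[:3,3]
    return K,R.from_rotvec(c['rvec']).as_matrix(),c['tvec']
def ray(cm,uv,z):
    K,Rm,t=cm; d=Rm.T@np.linalg.inv(K)@np.array([*uv,1]); o=-Rm.T@t
    return o+d*(z-o[2])/d[2]
def proj(cm,P):
    K,Rm,t=cm; p=(K@(Rm@np.atleast_2d(P).T+t[:,None])).T; return p[:,:2]/p[:,2:]
E
python3 - <<'E'
from h import *
cm=cam('top'); S=cam('scene')
for n,u,v,z in [("pin",345,351,.039),("fenceL_face",352,300,.052),("fenceR_face",655,232,.052),("deckNearR",709,384,.04),("deckFarR",663,212,.04),("step near",497,429,.04),
 ("barTopA",608,265,.07),("barTopB",630,338,.07),("hole",495,336,.046),("noseA",404,340,.046),("noseB",414,385,.046),("tail corner near",532,379,.046),("lure c",295,365,.034)]:
    print(n,(ray(cm,(220+u/4,160+v/4),z)*1000).round(1))
print('scene')
for n,u,v,z in [("pin",484,207,.039),("hole",380,265,.046),("fenceN",340,410,.052),("fenceF",515,218,.052),("barL",268,295,.07),("barR",336,345,.07)]:
    print(n,(ray(S,(200+u/4,200+v/4),z)*1000).round(1))
E
```

```text
pin [543.9 -11.9  39. ]
fenceL_face [575.7 -16.6  52. ]
fenceR_face [ 621.4 -218.2   52. ]
deckNearR [ 520.9 -252.7   40. ]
deckFarR [ 638.  -225.8   40. ]
step near [ 491.4 -111.7   40. ]
barTopA [ 595. -184.   70.]
barTopB [ 546.5 -197.1   70. ]
hole [ 552.5 -111.    46. ]
noseA [549.9 -50.9  46. ]
noseB [519.9 -57.2  46. ]
tail corner near [ 523.6 -134.9   46. ]
lure c [535.5  21.3  34. ]
scene
pin [554.7 -15.2  39. ]
hole [ 558.7 -111.    46. ]
fenceN [ 644.8 -219.2   52. ]
fenceF [589.  -21.4  52. ]
barL [ 556.1 -197.2   70. ]
barR [ 617.6 -197.6   70. ]
```

Run:
```python
from h import *
cm=cam('top')
for u,v in [(183,232),(187,380),(65,384),(70,230)]:
  for z in (0.0,.1,.2): print(u,v,ray(cm,(u,v),z).round(3))
```

```text
183 232 [0.595 0.324 0.   ]
183 232 [0.575 0.301 0.1  ]
183 232 [0.554 0.277 0.2  ]
187 380 [0.204 0.297 0.   ]
187 380 [0.211 0.276 0.1  ]
187 380 [0.217 0.254 0.2  ]
65 384 [0.197 0.61  0.   ]
65 384 [0.204 0.567 0.1  ]
65 384 [0.21  0.523 0.2  ]
70 230 [0.602 0.63  0.   ]
70 230 [0.581 0.586 0.1  ]
70 230 [0.559 0.541 0.2  ]
```

View pics/wrist0.png

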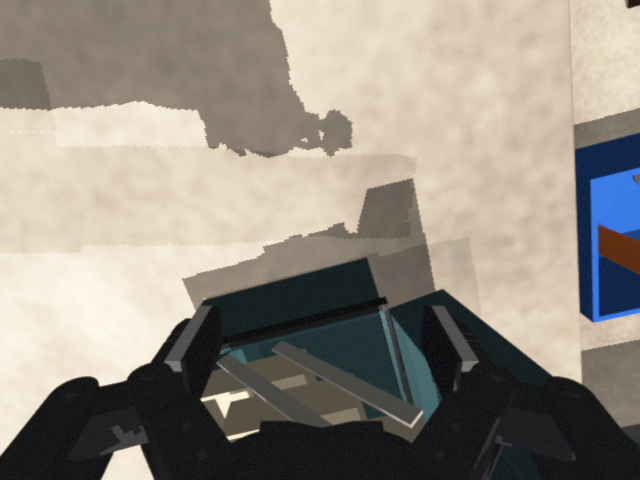

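Emit:
send_rows(targets=[[[0,0,6,0,8.5],[0,0,12,0,8.5],[1,-5,13,0,8.5],[4,-10,13,0,8.5],[8,-15,13,-0.1,8.5],[12,-20,13,-0.25,6],[16,-25,13,-0.4,4],[20,-30,13,-0.55,2],[24,-35,13,-0.7,0],[28,-40,13,-0.85,0],[32,-46,12,-1.0,0],[36,-52,10,-1.08,0]]])

```text
clock: 2.55
eef_pos: [0.4733, -0.0134, 0.3392]
tool_rot: [0.623, 0.782, 0.001, 0.001]
ft_force: [0.6, -0.3, -0.5]
grip_width: -0.0001
```

Emit:
send_rows(targets=[[[3.5,-5,-5,0,0],[7,-11,-10,0,0],[7,-11.4,-13,0,0],[7,-11.4,-13,0,0],[7,-11.4,-13,0,0]]])

```text
clock: 3.18
eef_pos: [0.5419, -0.1253, 0.2092]
tool_rot: [0.621, 0.783, 0.0, -0.0]
ft_force: [0.8, 0.0, 0.1]
grip_width: -0.0001
```

Run:
```python
from h import *
o=bot.get_obs(); np.save('o1.npy',np.r_[o['eef_pos'],o['tool_rot']]); print(o['clock'],o['eef_pos'],o['tool_rot'],o['ft_force'],o['grip_width'])
cv2.imwrite('pics/wrist1.png',vision.camera('wrist')[:,:,::-1])
```

```text
3.175 [ 0.54192203 -0.12533824  0.20921968] [ 6.21412028e-01  7.83483921e-01  1.32079710e-04 -1.42153405e-04] [0.81246922 0.01154277 0.06258784] -5.7775262080415565e-05
```

View pics/wrist1.png

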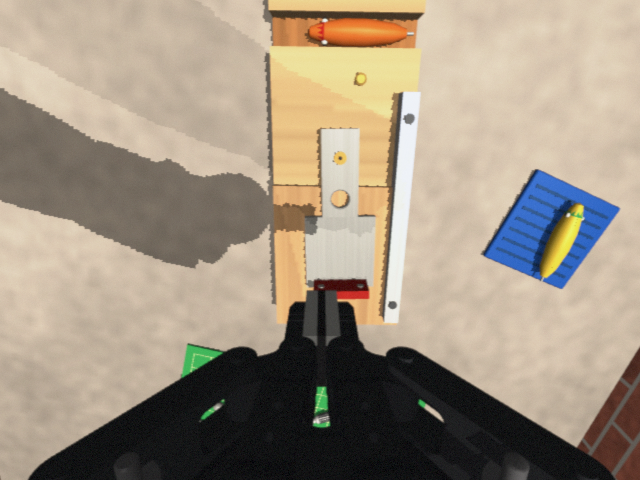

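Run:
```python
import cv2
im=cv2.imread('pics/wrist1.png'); cv2.imwrite('pics/wrist1z.png',cv2.resize(im[60:210,260:430],None,fx=4,fy=4,interpolation=cv2.INTER_CUBIC))
cv2.imwrite('pics/wrist1y.png',cv2.resize(im[180:330,260:430],None,fx=4,fy=4,interpolation=cv2.INTER_CUBIC))
```

```text
(no output)
```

View pics/wrist1z.png

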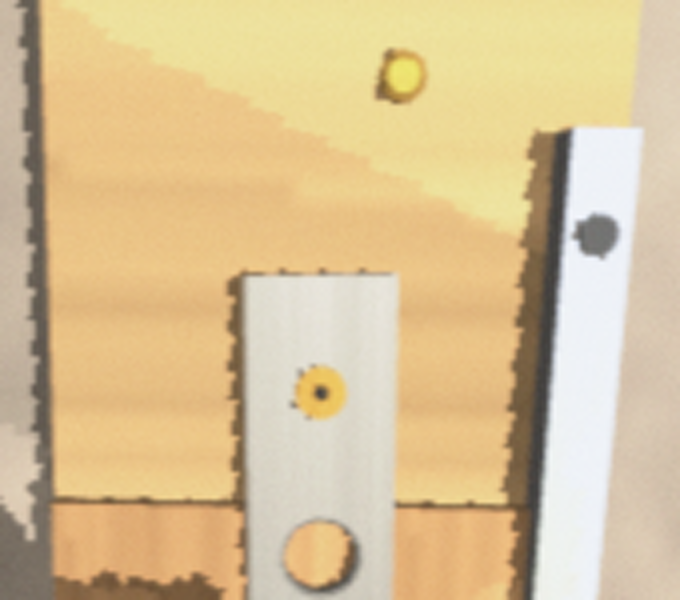

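View pics/wrist1y.png

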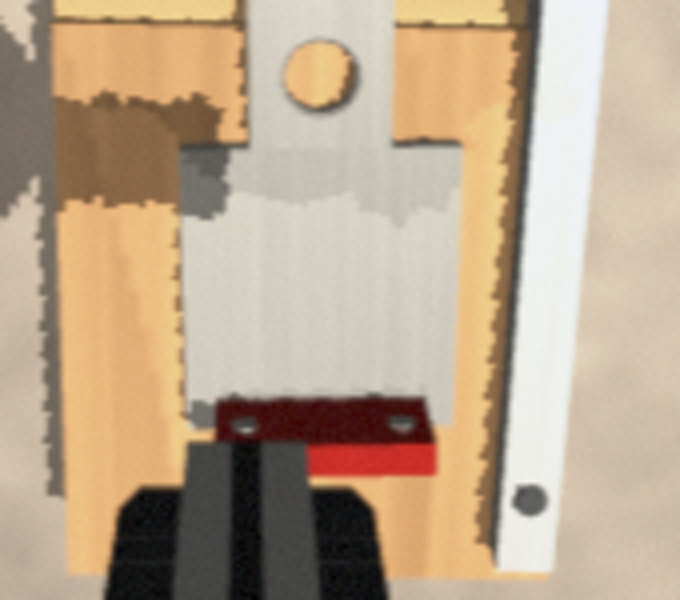

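```bash
cat > fit.py <<'E'
from h import *
from scipy.optimize import least_squares
def fit(cm,pts,uv,p0):
    pts=np.array(pts,float)/1000; uv=np.array(uv,float)
    def X(p):
        c,s=np.cos(p[2]),np.sin(p[2]); P=pts.copy(); P[:,:2]=pts[:,:2]@np.array([[c,s],[-s,c]])+p[:2]; return P
    r=least_squares(lambda p:(proj(cm,X(p))-uv).ravel(),p0,x_scale=[.01,.01,.1])
    return r.x,(proj(cm,X(r.x))-uv).round(1)
def rel(j,p):
    d=p[:2]-j[:2];c,s=np.cos(j[2]),np.sin(j[2]); return (np.array([c*d[0]+s*d[1],-s*d[0]+c*d[1]])*1000).round(1),np.degrees(p[2]-j[2]).round(2)
E
python3 - <<'E'
from fit import *
a=np.load('o1.npy'); cm=cam('wrist',dict(eef_pos=a[:3],tool_rot=a[3:]))
Z=lambda u,v:(260+(u-1.5)/4,60+(v-1.5)/4)
Y=lambda u,v:(260+(u-1.5)/4,180+(v-1.5)/4)
j,r=fit(cm,[(0,0,39),(-88.5,74,40),(-10,-32.5,52),(-220,-32.5,52),(-230,74,40)],[Z(403,74),Z(52,498),Z(568,128),Y(497,570),Y(68,576)],[.545,-.012,1.796])
print(j,r)
p,r=fit(cm,[(60,16,46),(60,-16,46),(0,0,46),(-16,32,46),(-16,-32,46),(-86,-32,46),(-86,-25,70)],[Z(244,275),Z(397,275),Z(320,555),Y(180,147),Y(463,142),Y(453,428),Y(437,474)],[.552,-.111,1.8])
print(p,r); print(rel(j,p))
print('tcp in jig',rel(j,np.r_[a[:2],R.from_quat(a[3:]).as_matrix()[1,0]]))
t=R.from_quat(a[3:]).as_matrix()[:,0];print('toolyaw',np.arctan2(t[1],t[0]))
np.save('j.npy',j);np.save('p.npy',p)
E
```

```text
[ 0.54651015 -0.00972074  1.78810079] [[-0.3  0.3]
 [-0.3  1.2]
 [ 0.7 -0.4]
 [-0.3 -0.3]
 [ 0.2 -1.1]]
[ 0.55427706 -0.1090348   1.81710792] [[-0.   0.1]
 [ 0.3 -0.6]
 [ 0.2  0.5]
 [-0.4  0.4]
 [-0.   0.6]
 [ 0.  -1. ]
 [-0.1 -0.1]]
(array([-98.7,  13.8]), np.float64(1.66))
tcp in jig (array([-111.9,   29.4]), np.float64(-46.66))
toolyaw 1.8005053100686443
```

```bash
cat > to.py <<'E'
from h import *
j=np.load('j.npy')
def w(x,y):
    c,s=np.cos(j[2]),np.sin(j[2]); return np.array([j[0]+(c*x-s*y)/1000,j[1]+(s*x+c*y)/1000])
def inj(P):
    d=np.array(P[:2])-j[:2];c,s=np.cos(j[2]),np.sin(j[2]); return np.array([c*d[0]+s*d[1],-s*d[0]+c*d[1]])*1000
def sh(x,y,z):
    o=bot.get_obs(); return ((np.r_[w(x,y),z/1000]-o['eef_pos'])*100).round(2)
E
python3 - <<'E'
from to import *
for t in [(-140,70,100),(-140,70,42.5),(-140,60,42.5)]: print(t,sh(*t))
c,s=np.cos(j[2]),np.sin(j[2]);print(c,s)
E
```

```text
(-140, 70, 100) [ -3.41  -3.65 -11.03]
(-140, 70, 42.5) [ -3.41  -3.65 -16.78]
(-140, 60, 42.5) [ -2.44  -3.43 -16.78]
-0.21559826365123103 0.9764821497142558
```

Emit:
send_rows(targets=[[[-1.7,-1.8,-5.5,-0.0125,0],[-3.4,-3.65,-11,-0.0125,0],[-3.4,-3.65,-14,-0.0125,0],[-3.4,-3.65,-16,-0.0125,0],[-3.4,-3.65,-16.4,-0.0125,0],[-3.4,-3.65,-16.4,-0.0125,0]]])

```text
clock: 3.98
eef_pos: [0.5093, -0.1617, 0.0466]
tool_rot: [0.626, 0.78, 0.001, 0.001]
ft_force: [-0.2, -0.1, 0.2]
grip_width: 0.0001
```

Run:
```python
from to import *
o=bot.get_obs(); print(o['clock'],o['eef_pos'],inj(o['eef_pos']),o['ft_force'])
print(sh(-140,60,42.5),sh(-140,55,42.5))
cv2.imwrite('pics/w2.png',vision.camera('wrist')[:,:,::-1])
```

```text
3.975 [ 0.50930194 -0.16168035  0.04661432] [-140.36382127   69.09537954] [-0.19889655 -0.14138161  0.21689931]
[ 0.88  0.23 -0.41] [ 1.37  0.34 -0.41]
```

View pics/w2.png

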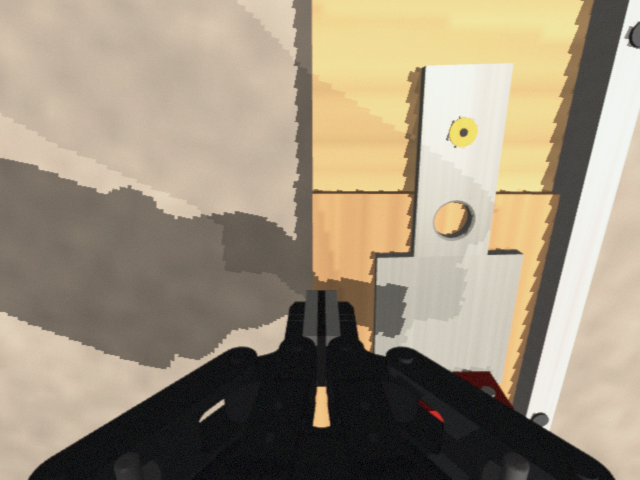

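Emit:
send_rows(targets=[[[0,0,-0.36,0,0],[0.5,0.11,-0.36,0,0],[1.0,0.22,-0.36,0,0],[1.4,0.3,-0.36,0,0],[1.56,0.34,-0.36,0,0],[1.76,0.39,-0.36,0,0],[1.95,0.43,-0.36,0,0],[2.15,0.47,-0.36,0,0],[2.35,0.52,-0.36,0,0]]])

```text
clock: 5.15
eef_pos: [0.5285, -0.1572, 0.0409]
tool_rot: [0.626, 0.779, -0.002, -0.002]
ft_force: [-8.2, -2.0, 5.5]
grip_width: 0.0003
```

Run:
```python
from to import *
o=bot.get_obs(); print(o['clock'],o['eef_pos'],inj(o['eef_pos']),o['ft_force'])
np.save('o3.npy',np.r_[o['eef_pos'],o['tool_rot']])
cv2.imwrite('pics/w3.png',vision.camera('wrist')[:,:,::-1])
```

```text
5.15 [ 0.52850758 -0.15715124  0.04091718] [-140.0819284    49.36494617] [-8.18956684 -1.9588367   5.46658482]
```

View pics/w3.png

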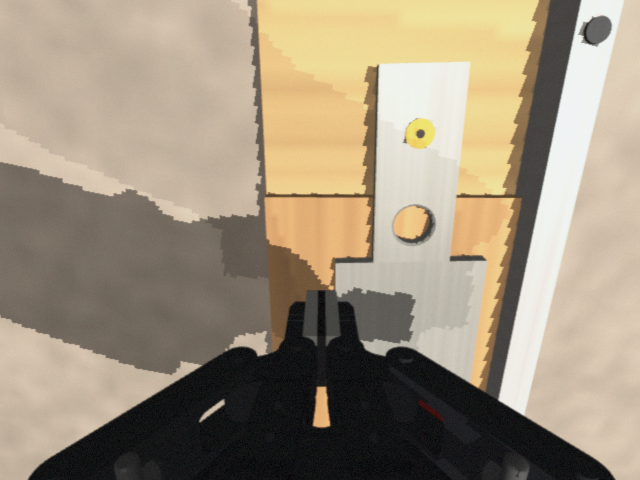

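Emit:
send_rows(targets=[[[0.0,0.0,0.15,0,0],[0.2,0.04,0.15,0,0],[0.4,0.09,0.15,0,0],[0.59,0.13,0.15,0,0],[0.68,0.15,0.15,0,0]]])

```text
clock: 5.82
eef_pos: [0.5383, -0.1552, 0.0426]
tool_rot: [0.626, 0.78, -0.0, -0.0]
ft_force: [-2.4, -0.5, -2.4]
grip_width: 0.0
```

Run:
```python
from to import *
o=bot.get_obs(); print(o['clock'],o['eef_pos'],inj(o['eef_pos']),o['ft_force'])
np.save('o4.npy',np.r_[o['eef_pos'],o['tool_rot']])
cv2.imwrite('pics/w4.png',vision.camera('wrist')[:,:,::-1])
```

```text
5.825 [ 0.53830724 -0.1551977   0.04257788] [-140.28711951   39.37457378] [-2.44313642 -0.53896001 -2.39493229]
```

View pics/w4.png

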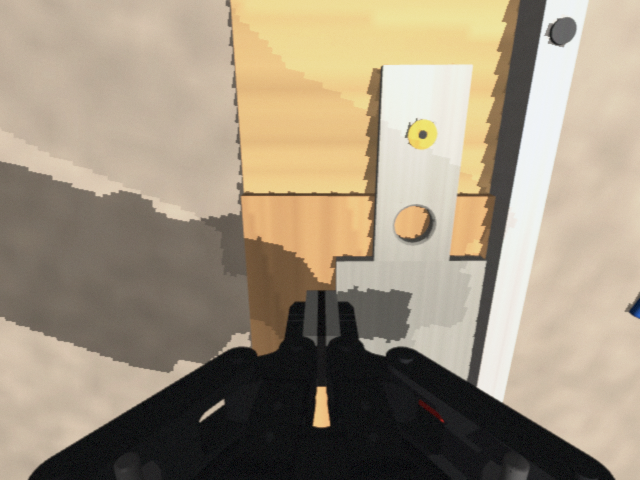

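Emit:
send_rows(targets=[[[0.05,0.01,0,0,0],[0.1,0.02,0,0,0],[0.1,0.02,0,0,0]]])

```text
clock: 6.25
eef_pos: [0.5392, -0.155, 0.0427]
tool_rot: [0.626, 0.78, 0.0, 0.0]
ft_force: [-1.6, -1.0, -2.0]
grip_width: 0.0
```

Run:
```python
from fit import *
from to import inj
a=np.load('o4.npy'); cm=cam('wrist',dict(eef_pos=a[:3],tool_rot=a[3:])); j=np.load('j.npy')
p,r=fit(cm,[(60,16,46),(60,-16,46),(0,0,46),(-16,32,46),(-16,-32,46)],[(382,65),(472,65),(413,223),(337,259),(487,260)],[.55,-.109,1.8])
print(p,r,rel(j,p))
o=bot.get_obs();print(inj(o['eef_pos']),o['ft_force'])
```

```text
[ 0.56635345 -0.10687307  1.79592419] [[ 0.6 -0.4]
 [-0.1 -1.1]
 [ 1.   1.2]
 [-0.5  1.3]
 [-1.1 -0.6]] (array([-99.1,   1.6]), np.float64(0.45))
[-140.32123796   38.42837949] [-1.63756086 -0.9630847  -2.04119464]
```

Emit:
send_rows(targets=[[[0.05,0.01,0,0,0],[0.1,0.02,0,0,0],[0.1,0.02,0,0,0]]])

```text
clock: 6.62
eef_pos: [0.5402, -0.1548, 0.0427]
tool_rot: [0.626, 0.78, 0.0, 0.0]
ft_force: [-2.1, 0.2, -1.3]
grip_width: -0.0001
```

Run:
```python
from to import *
o=bot.get_obs(); print(o['clock'],o['eef_pos'],inj(o['eef_pos']),o['ft_force'])
np.save('o5.npy',np.r_[o['eef_pos'],o['tool_rot']])
cv2.imwrite('pics/w5.png',cv2.resize(vision.camera('wrist')[30:280,300:600,::-1],None,fx=2.4,fy=2.4))
```

```text
6.625 [ 0.54024628 -0.15482793  0.04273341] [-140.34410718   37.40141954] [-2.0540038   0.19519979 -1.33942383]
```

View pics/w5.png

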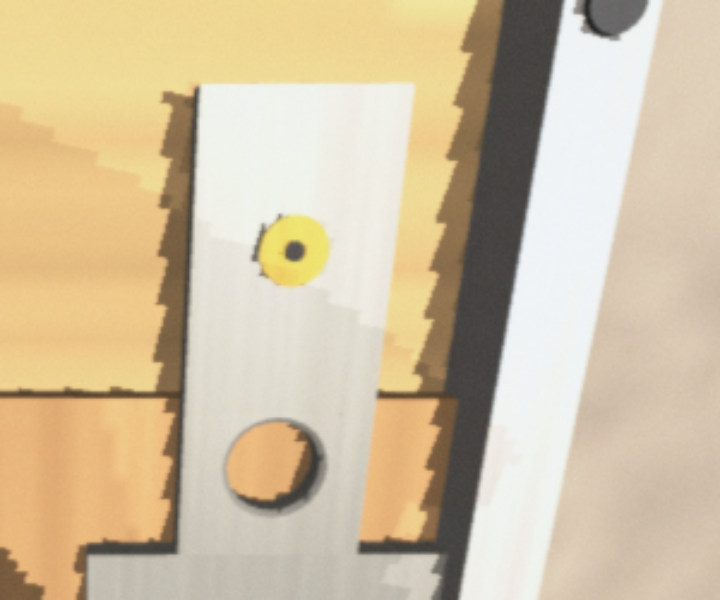

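Emit:
send_rows(targets=[[[0.05,0.01,0,0,0],[0.1,0.02,0,0,0],[0.15,0.03,0,0,0]]])

```text
clock: 7.05
eef_pos: [0.5404, -0.1548, 0.0427]
tool_rot: [0.626, 0.78, -0.001, -0.001]
ft_force: [-6.9, -1.7, 1.4]
grip_width: 0.0
```

Run:
```python
from to import *
o=bot.get_obs(); print(o['clock'],o['eef_pos'],inj(o['eef_pos']),o['ft_force'])
```

```text
7.05 [ 0.54040982 -0.15475201  0.04265546] [-140.30522526   37.22535476] [-6.94496141 -1.74002556  1.44964065]
```

Run:
```python
from to import *
for t in [(-140,48,43),(-140,48,100),(-215,0,100),(-215,0,50)]: print(t,sh(*t))
```

```text
(-140, 48, 43) [-1.06 -0.2   0.03]
(-140, 48, 100) [-1.06 -0.2   5.73]
(-215, 0, 100) [ 5.25 -6.49  5.73]
(-215, 0, 50) [ 5.25 -6.49  0.73]
```

Emit:
send_rows(targets=[[[-1.1,-0.2,0.1,0,0],[-1.1,-0.2,3,0,0],[-1.1,-0.2,5.7,0,0.5],[2.0,-3.3,5.7,0,2],[5.2,-6.5,5.7,0,2],[5.2,-6.5,5.7,0,2],[5.2,-6.5,3.5,0,2],[5.2,-6.5,3.5,0,2]]])

```text
clock: 8.05
eef_pos: [0.592, -0.2185, 0.0763]
tool_rot: [0.626, 0.78, -0.0, -0.002]
ft_force: [-0.2, 0.5, -0.1]
grip_width: 0.0201
```

Run:
```python
from to import *
o=bot.get_obs(); print(o['clock'],o['eef_pos'],inj(o['eef_pos']),o['ft_force'],o['grip_width'])
t=R.from_quat(o['tool_rot']).as_matrix()[:,0];print('toolyaw',np.arctan2(t[1],t[0])-j[2])
np.save('o6.npy',np.r_[o['eef_pos'],o['tool_rot']])
print(sh(-212,0,50))
cv2.imwrite('pics/w6.png',vision.camera('wrist')[:,:,::-1])
```

```text
8.05 [ 0.59203473 -0.21847392  0.07625299] [-213.65877193    0.55288221] [-0.15839884  0.48140187 -0.14828444] 0.020107841655012774
toolyaw 0.0005321119602335056
[ 0.02  0.17 -2.63]
```

View pics/w6.png

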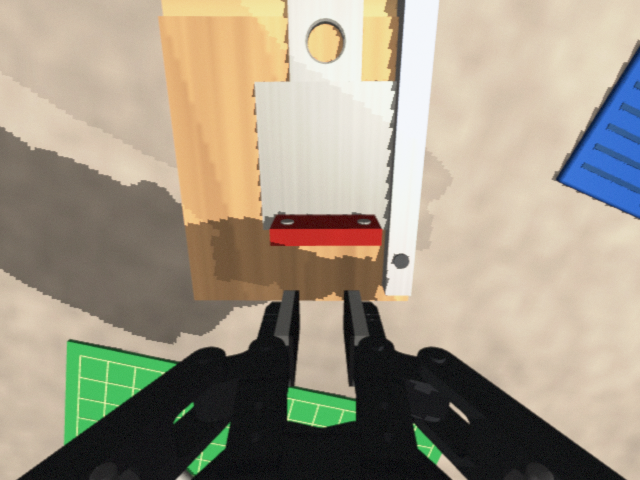

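Run:
```python
from fit import *
from to import inj
a=np.load('o6.npy'); cm=cam('wrist',dict(eef_pos=a[:3],tool_rot=a[3:])); j=np.load('j.npy')
p,r=fit(cm,[(0,0,46),(-16,32,46),(-16,-32,46),(-86,25,70),(-86,-25,70),(-78,25,70),(-78,-25,70)],[(325,41),(255,83),(394,82),(270,245),(383,245),(270,230),(382,230)],[.55,-.109,1.8])
print(p,r,rel(j,p))
for u,v,z in [(270,245,.07),(383,245,.07),(388,295,.052),(402,0,.052)]:print(inj(ray(cm,(u,v),z)))
```

```text
[ 0.56817915 -0.10708848  1.79764782] [[-0.3  1.4]
 [-0.7 -0.2]
 [ 1.8 -0.5]
 [ 0.8  1.1]
 [-1.6  0.4]
 [-0.2 -0.7]
 [ 0.2 -1.5]] (array([-99.7,  -0.2]), np.float64(0.55))
[-185.46067531   24.3596895 ]
[-185.33542496  -26.71568547]
[-220.40138856  -34.31673262]
[-85.34947824 -31.59952106]
```

Emit:
send_rows(targets=[[[0.0,0.0,-2.6,0,2],[0.0,0.0,-2.6,0,2],[-0.17,0.78,-2.6,0,2],[-0.32,1.46,-2.6,0,2],[-0.37,1.66,-2.6,0,2],[-0.41,1.86,-2.6,0,2],[-0.45,2.05,-2.6,0,2],[-0.5,2.25,-2.6,0,2],[-0.54,2.44,-2.6,0,2]]])

```text
clock: 9.22
eef_pos: [0.589, -0.1968, 0.0525]
tool_rot: [0.627, 0.779, -0.001, 0.002]
ft_force: [0.5, -4.7, 2.4]
grip_width: 0.02
```

Run:
```python
from to import *
o=bot.get_obs(); print(o['clock'],o['eef_pos'],inj(o['eef_pos']),o['ft_force'],o['grip_width'])
np.save('o7.npy',np.r_[o['eef_pos'],o['tool_rot']])
cv2.imwrite('pics/w7.png',vision.camera('wrist')[:,:,::-1])
```

```text
9.225 [ 0.58902601 -0.19684928  0.05246218] [-191.8940252    -1.17139111] [ 0.47693477 -4.70063918  2.37178785] 0.01995112080086426
```

View pics/w7.png

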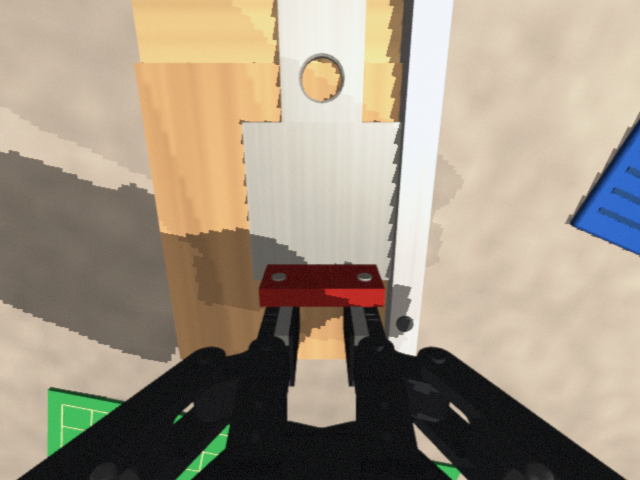

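Emit:
send_rows(targets=[[[-0.06,0.29,0,0,2],[-0.13,0.59,0,0,2],[-0.19,0.88,0,0,2],[-0.26,1.17,0,0,2],[-0.32,1.46,0,0,2],[-0.39,1.76,0,0,2],[-0.45,2.05,0,0,2],[-0.52,2.34,0,0,2],[-0.58,2.64,0,0,2],[-0.65,2.93,0,0,2],[-0.71,3.22,0,0,2],[-0.78,3.52,0,0,2]]])

```text
clock: 10.78
eef_pos: [0.5813, -0.1615, 0.0525]
tool_rot: [0.627, 0.779, -0.0, 0.002]
ft_force: [0.5, -5.0, 1.7]
grip_width: 0.0198
```

```bash
cat > look.py <<'E'
from to import *
import sys
n=sys.argv[1]
o=bot.get_obs(); print(o['clock'],o['eef_pos'],inj(o['eef_pos']),o['ft_force'],o['grip_width'])
np.save(f'o{n}.npy',np.r_[o['eef_pos'],o['tool_rot']])
cv2.imwrite(f'pics/w{n}.png',vision.camera('wrist')[:,:,::-1])
E
python3 look.py 8
```

```text
10.775 [ 0.58132098 -0.16149671  0.05249679] [-155.71168413   -1.26951532] [ 0.50312167 -5.0204876   1.74013286] 0.019758959988026827
```

View pics/w8.png

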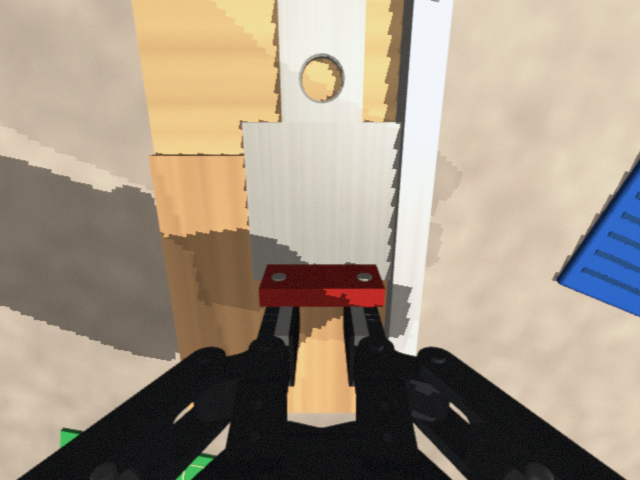

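Run:
```python
from fit import *
from to import inj
a=np.load('o8.npy'); cm=cam('wrist',dict(eef_pos=a[:3],tool_rot=a[3:])); j=np.load('j.npy')
p,r=fit(cm,[(0,0,46),(-16,32,46),(-16,-32,46),(-86,25,70),(-86,-25,70),(-78,25,70),(-78,-25,70)],[(322,78),(242,122),(400,122),(260,305),(384,305),(262,289),(384,289)],[.56,-.07,1.8])
print(p,r,rel(j,p))
print(inj(ray(cm,(322,78),.046)), inj(ray(cm,(200,155),.04)))
```

```text
[ 0.55998284 -0.06676572  1.79115089] [[-0.5  0.9]
 [ 0.3  0.5]
 [ 1.1 -0.1]
 [ 0.5  0.8]
 [ 0.2  0.4]
 [-2.8 -0.9]
 [ 1.3 -1.4]] (array([-58.6,  -0.9]), np.float64(0.17))
[-58.29507856  -1.03874687] [-88.22912997  51.60839906]
```

Emit:
send_rows(targets=[[[-0.06,0.29,0,0,2],[-0.13,0.59,0,0,2],[-0.19,0.88,0,0,2],[-0.26,1.17,0,0,2],[-0.32,1.46,0,0,2],[-0.39,1.76,0,0,2],[-0.45,2.05,0,0,2],[-0.52,2.34,0,0,2],[-0.58,2.64,0,0,2],[-0.65,2.93,0,0,2],[-0.71,3.22,0,0,2],[-0.78,3.52,0,0,2]]])

```text
clock: 12.32
eef_pos: [0.5736, -0.1263, 0.0526]
tool_rot: [0.627, 0.779, -0.0, 0.002]
ft_force: [2.0, -5.4, 3.7]
grip_width: 0.02
```

```bash
python3 look.py 9
```

```text
12.325 [ 0.57363998 -0.12628457  0.05261889] [-119.67164403   -1.36083519] [ 2.03367114 -5.40971256  3.67972021] 0.01995188463672055
```

View pics/w9.png

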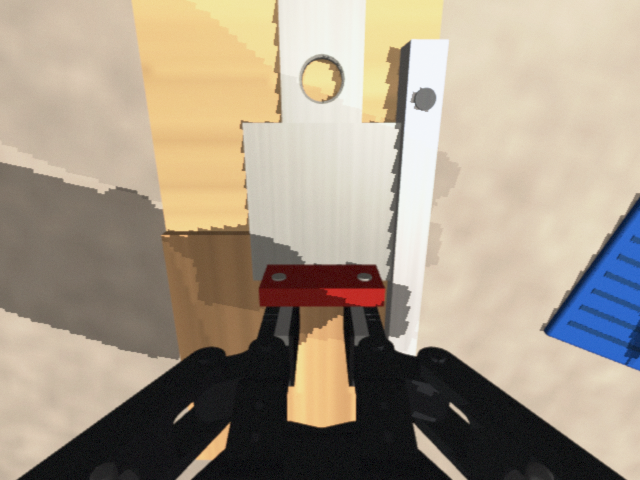

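Emit:
send_rows(targets=[[[-0.04,0.2,0,0,2],[-0.09,0.39,0,0,2],[-0.13,0.59,0,0,2],[-0.17,0.78,0,0,2],[-0.22,0.98,0,0,2],[-0.26,1.17,0,0,2],[-0.3,1.37,0,0,2],[-0.35,1.56,0,0,2]]])

```text
clock: 13.38
eef_pos: [0.5701, -0.1103, 0.0524]
tool_rot: [0.627, 0.779, -0.0, 0.001]
ft_force: [1.0, -5.4, 2.8]
grip_width: 0.0199
```

```bash
python3 look.py 10
```

```text
13.375 [ 0.5701008  -0.110336    0.05240885] [-103.33510786   -1.34336922] [ 1.01613423 -5.42356983  2.77818188] 0.019932779405364906
```

View pics/w10.png

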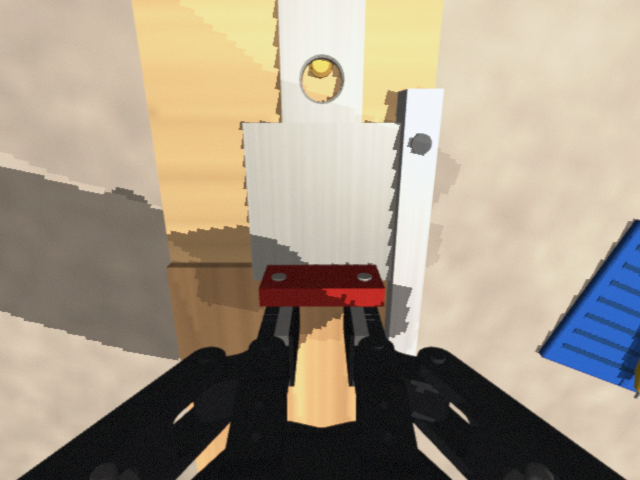

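Emit:
send_rows(targets=[[[-0.02,0.1,0,0,2],[-0.04,0.2,0,0,2],[-0.06,0.29,0,0,2],[-0.09,0.39,0,0,2],[-0.11,0.49,0,0,2],[-0.12,0.54,0,0,2],[-0.12,0.54,0,0,2]]])

```text
clock: 14.3
eef_pos: [0.5679, -0.1037, 0.0516]
tool_rot: [0.626, 0.78, -0.0, -0.0]
ft_force: [1.4, -4.5, 1.4]
grip_width: 0.0197
```

```bash
python3 look.py 11
```

```text
14.3 [ 0.56788306 -0.10372046  0.0516196 ] [-96.39701586  -0.60408084] [ 1.36774618 -4.50015211  1.39817543] 0.01973132199891123
```

View pics/w11.png

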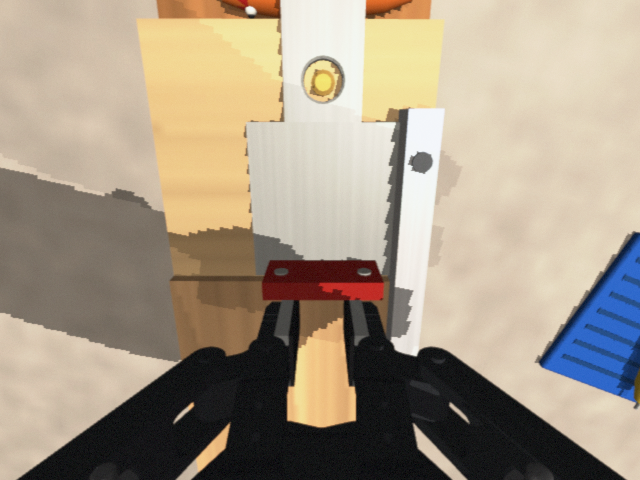

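Emit:
send_rows(targets=[[[0.06,-0.3,0,0,2],[0.2,-0.9,0,0,2],[0.32,-1.5,0,0,2],[0.32,-1.5,0,0,2]]])

```text
clock: 14.85
eef_pos: [0.5711, -0.1191, 0.0515]
tool_rot: [0.626, 0.779, 0.0, -0.0]
ft_force: [-0.5, 1.1, -0.4]
grip_width: 0.0199
```

```bash
python3 look.py 12
```

```text
14.85 [ 0.57111603 -0.1191042   0.05148735] [-112.1159839    -0.44431384] [-0.50674076  1.13317828 -0.42403759] 0.01992192018078984
```

View pics/w12.png

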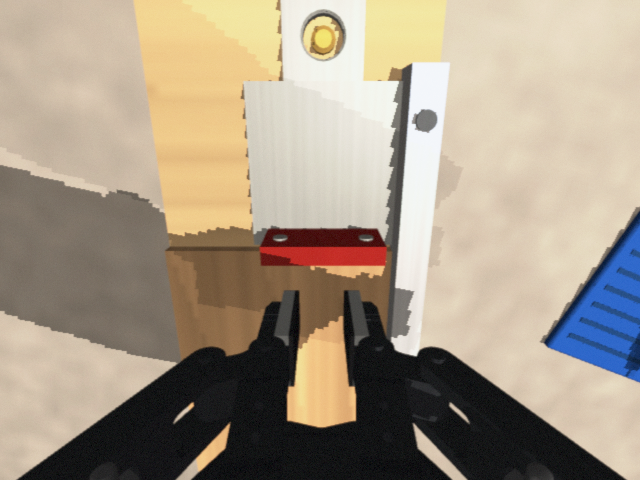

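Run:
```python
import cv2
im=cv2.imread('pics/w12.png'); cv2.imwrite('pics/w12z.png',cv2.resize(im[0:150,230:420],None,fx=4,fy=4,interpolation=cv2.INTER_CUBIC))
cv2.imwrite('pics/w12y.png',cv2.resize(im[190:290,230:420],None,fx=4,fy=4,interpolation=cv2.INTER_CUBIC))
```

```text
(no output)
```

View pics/w12z.png

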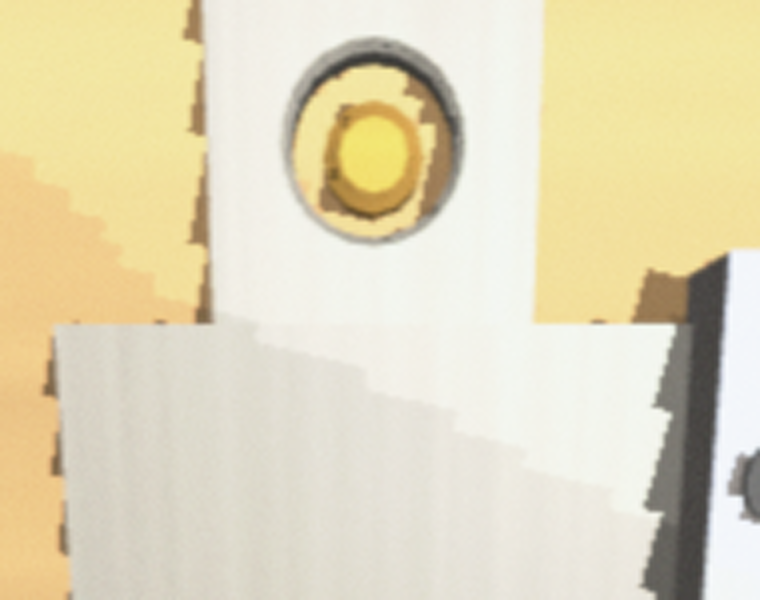

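View pics/w12y.png

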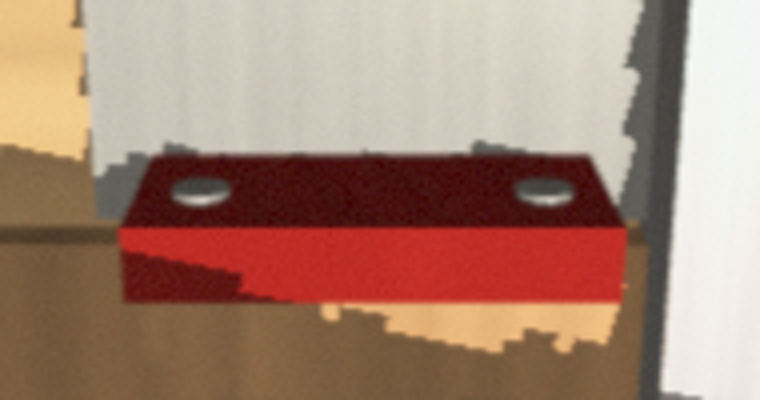

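Run:
```python
from h import *
from scipy.optimize import least_squares
from to import inj
a=np.load('o12.npy'); cm=cam('wrist',dict(eef_pos=a[:3],tool_rot=a[3:])); j=np.load('j.npy')
Z=lambda u,v:(230+(u-1.5)/4,(v-1.5)/4)
Y=lambda u,v:(230+(u-1.5)/4,190+(v-1.5)/4)
pts=np.array([(0,0,6),(-16,32,6),(-16,-32,6),(-16,16,6),(-16,-16,6),(-78,25,30),(-78,-25,30),(-86,25,30),(-86,-25,30)])/1000.
uv=np.array([Z(373,140),Z(55,326),Z(690,325),Z(211,324),Z(533,324),Y(120,228),Y(628,228),Y(124,302),Y(622,302)])
def X(p): return pts@R.from_euler('ZY',[p[3],p[4]]).as_matrix().T+p[:3]
r=least_squares(lambda p:(proj(cm,X(p))-uv).ravel(),[.546,-.01,.034,1.79,0],x_scale=[.01,.01,.01,.1,.1])
p=r.x;J=np.linalg.inv(r.jac.T@r.jac);print(inj(p[:2]),p[2]*1000,np.degrees(p[3]-j[2]),np.degrees(p[4]),'sd',np.sqrt(np.diag(J))); print((proj(cm,X(p))-uv).round(1))
# pin and tail by rays
print('pin',inj(ray(cm,Z(374,153),.039)),'step',inj(ray(cm,Y(30,228),.04)))
print('width tail at shoulder z40/46', [np.linalg.norm(ray(cm,uv[1],z)-ray(cm,uv[2],z))*1000 for z in (.04,.046)],'bar',[np.linalg.norm(ray(cm,uv[5],z)-ray(cm,uv[6],z))*1000 for z in (.064,.07)],[np.linalg.norm(ray(cm,uv[7],z)-ray(cm,uv[8],z))*1000 for z in (.064,.07)])
```

```text
[ 0.80069661 -0.42369385] 34.761135294404504 0.08840117683027313 -0.20714926410181853 sd [0.00019151 0.00016611 0.00067956 0.00312109 0.01722131]
[[-0.1  0.8]
 [-0.5 -0.4]
 [ 0.5 -0.4]
 [ 0.5  0. ]
 [-0.2 -0.1]
 [-0.1  0. ]
 [-0.3 -0.1]
 [ 0.1  0.1]
 [ 0.   0. ]]
pin [ 0.2652638  -0.57667423] step [-86.64864415  39.56315025]
width tail at shoulder z40/46 [np.float64(63.92590847480059), np.float64(61.44895958952085)] bar [np.float64(50.27096787962725), np.float64(47.96584074561844)] [np.float64(50.19704946076065), np.float64(47.89531178512545)]
```

Emit:
send_rows(targets=[[[0.1,-0.4,4,0,2],[0.1,-0.4,10,0,2],[0.1,-0.4,14,0,2],[0.1,-0.4,14,0,2],[0.1,-0.4,14,0,2]]])

```text
clock: 15.52
eef_pos: [0.5717, -0.1225, 0.1911]
tool_rot: [0.626, 0.78, -0.0, -0.0]
ft_force: [-0.0, -0.9, -0.2]
grip_width: 0.02
```

```bash
python3 look.py 13; python3 -c "
from h import *
im=vision.camera('scene')[:,:,::-1]; cv2.imwrite('pics/s13.png',cv2.resize(im[200:350,200:400],None,fx=4,fy=4,interpolation=2))"
```

```text
15.525 [ 0.57171181 -0.12252223  0.1911181 ] [-115.58207658   -0.28916444] [-0.04320143 -0.8572187  -0.1827066 ] 0.02000231496220569
```

View pics/w13.png

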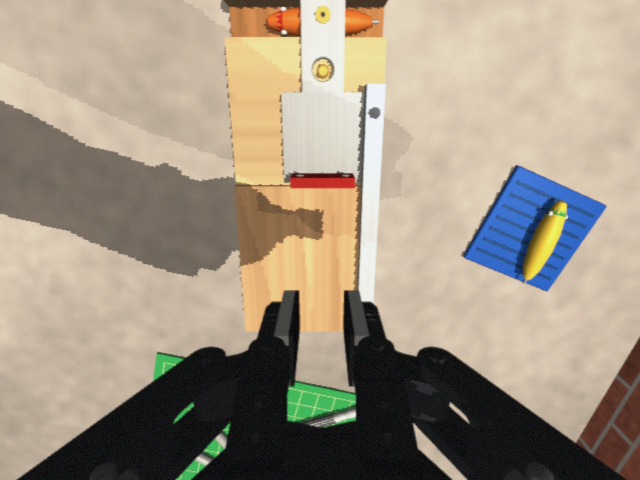

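View pics/s13.png

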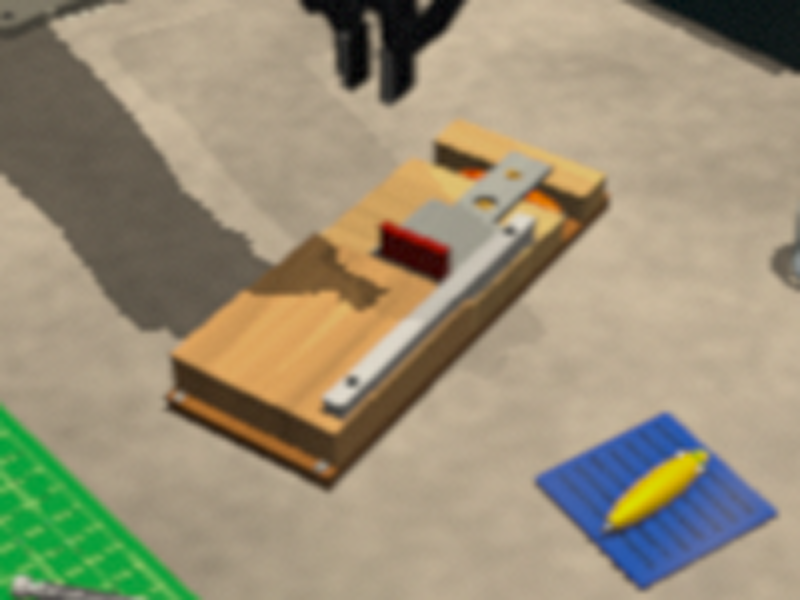

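The wrist view shows the pin inside the big hole at pixel (322,69) and the plate's tail past the step. The scene view agrees: the plate lies flat with its tongue over the lure, and the other items haven't moved.

```bash
python3 -c "
from workcell import bot
print(bot.job_done())"
```

```text
the job is handed in; nothing more can be done
None
```

The guide plate is home: its big hole is round the brass pin and the whole plate lies flat on the lower seat. I handed the job in at about 15.6 s of the 58 s allowed, with the gripper raised clear of everything.

**What I did:** I first nudged the plate sideways with the shut fingers until its edge met the fence. Then I pushed its red bar with two fingers along the jig until the plate dropped. It was never gripped or lifted.

**Last checks:**
- **Position:** a fit to the close wrist picture puts the hole about 0.5 mm from the pin's axis, within the 3 mm play. The plate is turned less than 0.1° from the jig.
- **Seating:** the fitted underside height is 34.8 mm, against 34 mm for the seat. The tilt came out at −0.2°, but the fit is only good to about 1° there. The plate's and bar's apparent widths also match the dropped height.
- **Other items:** in the last pictures nothing else in view had moved (part of the bench was out of frame).
- **Forces:** the highest reading I saw was about 10 N, in the sideways push. At that point the fingertips had sunk about 2 mm and may have been rubbing the deck, so I raised them before going on.

**Disagreement:** early position estimates from the scene and top cameras differed by up to about 10 mm at the pin and hole, and more at the fence and bar. I relied on the wrist camera instead.

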